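# Cover the wide sample cup

### The arm

A 7-joint arm with a two-finger parallel gripper is mounted at the origin on the work surface. World frame = base frame: x ahead of the robot, y to its left, z up, the work surface at z = 0. Lengths are in m, angles in rad, forces in N, time in s.
With the tool pointing down it reaches from about 0.4 to 0.85 m from the base axis. Payload 10.4 kg.
Tool frame: the origin (TCP) lies on the mounting face of the last link; the fingertips stand r.tips_ahead ahead of it and the grasp point (between the pads) lies 164 mm ahead of it (r.tips_ahead is the distance from the TCP to the fingertips, in m); z points along the fingers, y is the line along which they close (so a half turn about z gives the same grasp; the last joint's range is limited). The gripper opens to 87 mm and grips with 3 to 60 N. Pads are 19 mm wide; open, the fingers measure 117 mm over their backs; the gripper's body (75 mm by 190 mm) begins 51 mm behind the grasp point.
Start: joints at [1.136, 0.332, -0.065, 1.46, 0.022, 1.35, -0.088], TCP at [0.25, -0.573, 0.405] pointing down, gripper open.
Joint ranges: [-2.6, 2.6], [-0.5, 2.12], [-1.47, 1.34], [0.16, 2.42], [-1.27, 4.41], [0.06, 2.06], [-2.6, 2.6]. Speed limits (rad/s): [2.22, 2.22, 2.79, 2.79, 3.14, 3.14, 3.14].

### API

Orientations are given as a unit quaternion [x, y, z, w].
In Python, from bench import telemetry, imaging, job, r gives the robot as it stands.
- The arm moves only by the tool move_arm, never from a script. Its argument "steps" is a list of rows, each an object of numbers: "dx", "dy", "dz": the shift along the tool's x, y, z in cm; "spin": the turn about the tool's z in rad. In form: [{"dx": .., "dy": .., "dz": .., "spin": ..}, ...]. A call has 1 to 12 rows; each row shifts and turns the commanded pose from where the row before left it, along the tool's axes as they then stand; what a row does not reach is not made up. A row lasts 1/10 s, in which the tool goes at most 50 mm and 8.59 degrees, less where a joint would pass 70% of its speed; a pose out of reach is approached as far as the arm can. A call with a gripper value outside its range is refused whole. "claw" is the finger opening in cm, from 0 to 8.7, set as the call begins (left out, the last holds). The fingers move at their own pace and stop on an object; "squeeze" is the grip in N (left out, the last holds). Time passes only in rows, so rows that do not move let the fingers close. It gives the time, the measured TCP pose, the force, the opening and the grip force at its end, in the units of the state.
- telemetry.read_state(): the state, without advancing time (a new reading comes with each control period).
- imaging.camera(name): name is "scene" or "top"; returns a dict with "img" (420x560x3 uint8, red, green, blue), "camera_matrix" (3x3 intrinsics, pixels), "R" (3x3) and "t" (3): a world point X has camera coordinates R X + t. Camera axes: x right, y down, z forward; pixel columns grow to the right and rows downward; lengths in m; the calibration is good to about 2 mm. A picture is of the moment at which its call begins. There is no depth.
- job.close_job(): hands the job in; it is judged then, once.
The state is a dict: "time": time; "joint_positions": joint angles; "joint_vel": joint speeds; "joint_torque": joint torques, N m; "ee_pos": TCP position; "eef_rot": TCP orientation; "ft_force": force on the tool from outside, world axes, zero at the start; "torque": the same for the moment, N m; "width": finger opening in m; "grip_force": force on a finger pad.
Only numpy, scipy, OpenCV 4.12 (cv2) and the standard library are available. Lean on these libraries where they do the work, as an engineer would, in place of code of your own. Each camera call takes 0.05 s, during which the arm holds its last target. There are 200 camera calls.

### The job

The wide sample cup beside the powder tester has to be closed against dust: pick up the larger of the two loose steel covers by its knob and set it gently onto the wide cup, centred, so that it sits level on the rim with its boss inside the mouth. Do not drop it on from above; leave the wide cup standing where it is, and leave the narrow cup and the small cover undisturbed.

Things in the scene. Friction and masses are not known exactly. Their poses are not given: they have to be found in the camera images.
- cover_knob (a point): Larger steel cover, about 300 g, lying knob up: disc 92 mm across, 5 thick; under it a boss 54 mm across (46 at its foot), 9 high, on which it rests; on top an upright round knob 22 mm across, 46 high; 60 mm high in all. Point: middle of the knob on the axis, 37 mm above the underside, 28 above the disc's underside, 23 above its upper face. z up; yaw immaterial. Grip the knob from above, tips clear of the disc.
- cup_rim (a point): Wide cup, bare metal, about 500 g, loose, empty, standing open on the table: 80 mm outside diameter, mouth 72 mm, wall 4 mm, 60 mm high. Point: centre of the mouth at rim height; z up. When the larger cover is seated, its knob point is 28 mm above this point.
- small_cover_knob (a point): Small steel cover of the same form, not wanted, lying on the table: disc 62 mm across, boss 32 mm, knob 18 mm across and 42 high, 56 mm high in all. Point: middle of its knob, 35 mm above its underside. Leave alone.
- narrow_cup_rim (a point): Narrow, taller cup of the same metal, not wanted, standing upright on the table: 52 mm outside diameter, 85 mm high. This point is the centre of its mouth at the rim. Leave alone.

How it is judged:
By the outcome, as a careful person would: the job done as asked, in the order asked, and still so for the second after the job is handed in, with the robot touching nothing.
It also fails if it takes over 38 s, if anything falls off the work surface, if the arm or the gripper's body presses on something with over 40 N, if the wrist force passes 120 N, or if a joint passes its speed limit or range.

## Working session

There is one attempt and no reset: what is moved stays moved. The work goes in short steps, Python scripts to look and compute and a tool call to move; the robot and the scene stay as the last step left them, time stands still between calls to the robot, and variables do not carry over. Pictures are saved under pics/ and viewed, at most 10 in all, crops included, and the job is handed in when it is done.

Besides the shell and the picture viewer there is one more tool, called after "Request:" as name(argument=value, ...), one argument or row to a line, values as JSON. move_arm: Moves the arm, as the interface text tells. Its arguments: {"type":"object","properties":{"steps":{"type":"array","items":{"type":"object","properties":{"dx":{"type":"number"},"dy":{"type":"number"},"dz":{"type":"number"},"spin":{"type":"number"}}}},"claw":{"type":"number"},"squeeze":{"type":"number"}},"required":["steps"]}

```bash
mkdir -p pics; python3 - <<'E'
from bench import telemetry, imaging, r
import cv2,numpy as np
for n in ("scene","top"):
    c=imaging.camera(n); cv2.imwrite(f"pics/{n}0.png",c["img"][:,:,::-1]); np.savez(f"{n}0.npz",**c)
    R=np.array(c["R"]);print(n,-R.T@c["t"],R[2],c["camera_matrix"][0])
s=telemetry.read_state();print(r.tips_ahead,s)
E
```

```text
scene [0.81990256 0.40440499 0.56554491] [-0.38159522 -0.58370468 -0.7167105 ] [415.57683274   0.         278.76912323]
top [ 0.41851117 -0.00833955  0.82609763] [ 0.17944662  0.01773328 -0.98360787] [462.46860557   0.         284.10059035]
0.1822 {'time': 0.1, 'joint_positions': array([ 1.13641435,  0.33280393, -0.06470951,  1.46087253,  0.02155584,
        1.34988495, -0.0884956 ]), 'joint_vel': array([ 0.00089079, -0.00114571,  0.00051357, -0.00263263,  0.00182145,
        0.0008906 ,  0.00039427]), 'joint_torque': array([ 6.46110930e-04, -6.24551797e+01,  2.40874017e-02, -3.90722036e+01,
       -6.14901306e-02,  3.66022624e-02,  7.37413620e-05]), 'ee_pos': array([ 0.25012229, -0.57263959,  0.40402906]), 'eef_rot': array([ 9.78876648e-01,  2.04450732e-01, -1.36132323e-04, -6.23294081e-04]), 'ft_force': array([-0.00096749, -0.3964124 , -0.31652655]), 'torque': array([ 0.00642274, -0.00260379,  0.01264236]), 'grip_force': 0.0, 'width': 0.08710155456266318}
```

View pics/scene0.png

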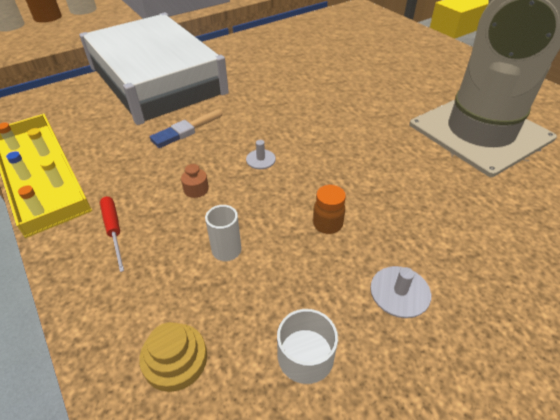

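View pics/top0.png

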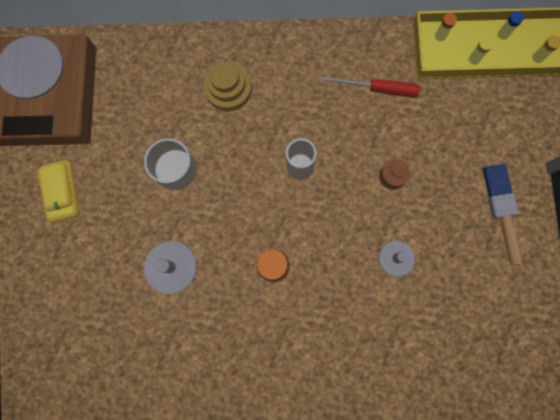

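The scene view shows the large cover (disc about (401,291), knob top (405,275)) and the wide cup (rim about (307,332)). In the top view the disc is at (170,267) and the rim at (167,161). The small cover and narrow cup are well away from both.

```bash
cat > h.py <<'E'
import cv2,numpy as np
from scipy.optimize import least_squares
def ray(c,uv,z):
    K,R,t=[np.array(c[k],float) for k in("camera_matrix","R","t")]; t=t.ravel()
    uv=np.atleast_2d(uv).astype(float); d=np.c_[uv,np.ones(len(uv))]@np.linalg.inv(K).T@R
    o=-R.T@t; return (o+d*((z-o[2])/d[:,2])[:,None])[:,:2]
def proj(c,X):
    K,R,t=[np.array(c[k],float) for k in("camera_matrix","R","t")]
    p=K@(R@np.array(X,float)+t.ravel()); return p[:2]/p[2]
def blob(c,seed):
    hsv=cv2.cvtColor(np.array(c["img"]),cv2.COLOR_RGB2HSV)
    m=((hsv[...,1]<70)&(hsv[...,2]>60)).astype(np.uint8)
    m=cv2.morphologyEx(m,cv2.MORPH_CLOSE,np.ones((3,3)))
    cs,_=cv2.findContours(m,cv2.RETR_EXTERNAL,cv2.CHAIN_APPROX_NONE)
    k=max((q for q in cs if len(q)>20),key=lambda q:cv2.pointPolygonTest(q,seed,True))
    return k[:,0,:]
def circ(P,rad):
    f=lambda p:np.hypot(*(P-p[:2]).T)-rad
    best=None
    for s in P.mean(0)+np.array([[0,0],[.02,0],[-.02,0],[0,.02],[0,-.02]]):
        q=least_squares(f,s,loss="cauchy",f_scale=.0007)
        if best is None or q.cost<best.cost: best=q
    return best.x,(abs(f(best.x))<.0015).mean()
E
python3 - <<'E'
from h import *
for n,sd,sc in(("scene",(390,297),(307,350)),("top",(170,280),(172,167))):
    c=np.load(n+"0.npz")
    for nm,s,z,rad in(("disc",sd,.014,.046),("cup",sc,.06,.04)):
        k=blob(c,s);print(n,nm,len(k),k.min(0),k.max(0),*circ(ray(c,k,z),rad))
    print("knobtop px->",ray(c,(405,274) if n=="scene" else (161,265),.06))
E
```

```text
scene disc 158 [371 266] [431 317] [0.46962597 0.20874618] 0.9683544303797469
scene cup 198 [277 309] [337 383] [0.64974892 0.20727619] 0.5606060606060606
knobtop px-> [[0.47276187 0.20899559]]
top disc 149 [144 241] [196 293] [0.46740512 0.20884126] 1.0
top cup 143 [143 138] [196 189] [0.64751662 0.20649326] 0.5804195804195804
knobtop px-> [[0.46779048 0.21127737]]
```

Request:
move_arm(
  steps=[
    {"dx": 3.7, "dy": -2.2},
    {"dx": 3.7, "dy": -2.2},
    {"dx": 3.7, "dy": -2.2},
    {"dx": 3.7, "dy": -2.2},
    {"dx": 3.7, "dy": -2.2},
    {"dx": 3.7, "dy": -2.2},
    {"dx": 3.7, "dy": -2.2},
    {"dx": 3.7, "dy": -2.2},
    {"dx": 3.7, "dy": -2.2},
    {"dx": 3.7, "dy": -2.2},
    {"dx": 3.7, "dy": -2.2},
    {"dx": 3.7, "dy": -2.2},
  ],
  claw=6,
)

```text
$.steps[0]: bad value
```

Request:
move_arm(
  steps=[
    {"dx": 0.6, "dy": -3},
    {"dx": 0.6, "dy": -3},
    {"dx": 0.6, "dy": -3},
    {"dx": 0.6, "dy": -3},
    {"dx": 0.6, "dy": -3},
    {"dx": 0.6, "dy": -3},
    {"dx": 0.6, "dy": -3},
    {"dx": 0.6, "dy": -3},
    {"dx": 0.6, "dy": -3},
    {"dx": 0.6, "dy": -3},
    {"dx": 0.6, "dy": -3},
    {},
  ],
)

```text
$.steps[0]: bad value
```

```bash
cat > go.py <<'E'
import sys,numpy as np
from bench import telemetry
from scipy.spatial.transform import Rotation as Ro
s=telemetry.read_state();R=Ro.from_quat(s["eef_rot"]);p=s["ee_pos"]+R.apply([0,0,.164])
print("t",s["time"],"grasp pt",p.round(4),"toolz",R.as_matrix()[:,2].round(4),"q7",s["joint_positions"].round(2),"w",s["width"],s["grip_force"],s["ft_force"].round(2))
print("cm",(R.inv().apply(np.array([float(a) for a in sys.argv[1:4]])-p)*100).round(2))
E
python3 go.py .4685 .2088 .040
```

```text
t 0.1 grasp pt [ 0.25   -0.5724  0.24  ] toolz [-5.0e-04  1.2e-03 -1.0e+00] q7 [ 1.14  0.33 -0.06  1.46  0.02  1.35 -0.09] w 0.08710155456266318 0.0 [-0.   -0.4  -0.32]
cm [ 51.29 -62.82  20.08]
```

Request:
move_arm(
  steps=[
    {"dx": 3.7, "dy": -2.2, "dz": 0, "spin": 0},
    {"dx": 3.7, "dy": -2.2, "dz": 0, "spin": 0},
    {"dx": 3.7, "dy": -2.2, "dz": 0, "spin": 0},
    {"dx": 3.7, "dy": -2.2, "dz": 0, "spin": 0},
    {"dx": 3.7, "dy": -2.2, "dz": 0, "spin": 0},
    {"dx": 3.7, "dy": -2.2, "dz": 0, "spin": 0},
    {"dx": 3.7, "dy": -2.2, "dz": 0, "spin": 0},
    {"dx": 3.7, "dy": -2.2, "dz": 0, "spin": 0},
    {"dx": 3.7, "dy": -2.2, "dz": 0, "spin": 0},
    {"dx": 3.7, "dy": -2.2, "dz": 0, "spin": 0},
    {"dx": 3.7, "dy": -2.2, "dz": 0, "spin": 0},
    {"dx": 3.7, "dy": -2.2, "dz": 0, "spin": 0},
  ],
  claw=6,
)

```text
time: 1.3
ee_pos: [0.552, -0.1516, 0.4045]
eef_rot: [0.979, 0.204, -0.0, -0.0]
ft_force: [0.6, 0.5, -0.7]
width: 0.0602
grip_force: 0.0
```

Request:
move_arm(
  steps=[
    {"dx": 0.6, "dy": -3, "dz": 0, "spin": 0},
    {"dx": 0.6, "dy": -3, "dz": 0, "spin": 0},
    {"dx": 0.6, "dy": -3, "dz": 0, "spin": 0},
    {"dx": 0.6, "dy": -3, "dz": 0, "spin": 0},
    {"dx": 0.6, "dy": -3, "dz": 0, "spin": 0},
    {"dx": 0.6, "dy": -3, "dz": 0, "spin": 0},
    {"dx": 0.6, "dy": -3, "dz": 0, "spin": 0},
    {"dx": 0.6, "dy": -3, "dz": 0, "spin": 0},
    {"dx": 0.6, "dy": -3, "dz": 0, "spin": 0},
    {"dx": 0.6, "dy": -3, "dz": 0, "spin": 0},
    {"dx": 0.6, "dy": -3, "dz": 0, "spin": 0},
    {"dx": 0.2, "dy": -3, "dz": 0, "spin": 0},
  ],
)

```text
time: 2.5
ee_pos: [0.4693, 0.2051, 0.4045]
eef_rot: [0.979, 0.204, -0.0, -0.0]
ft_force: [0.4, 0.2, 0.9]
width: 0.0599
grip_force: 0.0
```

```bash
python3 go.py .4685 .2088 .040
```

```text
t 2.5 grasp pt [0.4692 0.2051 0.2405] toolz [-4.e-04 -1.e-04 -1.e+00] q7 [ 0.14  0.14 -0.7   1.73  0.09  1.31 -1.73] w 0.05992203275003745 0.0 [0.43 0.19 0.86]
cm [ 0.09 -0.36 20.05]
```

Request:
move_arm(
  steps=[
    {"dx": 0.1, "dy": -0.2, "dz": 2, "spin": 0},
    {"dx": 0, "dy": 0, "dz": 3, "spin": 0},
    {"dx": 0, "dy": 0, "dz": 3, "spin": 0},
    {"dx": 0, "dy": 0, "dz": 3, "spin": 0},
    {"dx": 0, "dy": 0, "dz": 1, "spin": 0},
    {"dx": 0, "dy": 0, "dz": 0, "spin": 0},
    {"dx": 0, "dy": 0, "dz": 0, "spin": 0},
  ],
)

```text
time: 3.2
ee_pos: [0.4701, 0.2065, 0.2859]
eef_rot: [0.979, 0.204, 0.001, -0.0]
ft_force: [0.1, 0.3, -0.6]
width: 0.06
grip_force: 0.0
```

```bash
python3 go.py .4685 .2088 .040; python3 - <<'E'
from bench import imaging
import cv2,numpy as np
from h import *
o=[]
for n,u,v in(("scene",290,150),("top",60,160)):
    c=imaging.camera(n); o.append(cv2.resize(c["img"][v:v+200,u:u+200,::-1],(400,400)))
cv2.imwrite("pics/near1.png",np.hstack(o))
E
```

```text
t 3.2 grasp pt [0.4703 0.2066 0.1219] toolz [ 1.2e-03  5.0e-04 -1.0e+00] q7 [ 0.11  0.26 -0.68  1.87  0.19  1.08 -1.81] w 0.0599577446356951 0.0 [ 0.06  0.29 -0.57]
cm [-0.09 -0.27  8.19]
```

View pics/near1.png

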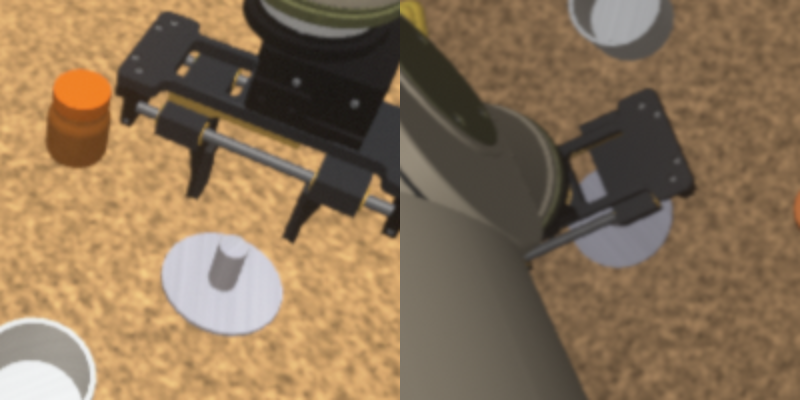

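The open fingers stand over the cover and straddle the knob (knob top at crop (235,245)); the cup is clear. I'll go down in two stages.

Request:
move_arm(
  steps=[
    {"dx": -0.1, "dy": -0.3, "dz": 0.5, "spin": 0},
    {"dx": 0, "dy": 0, "dz": 2, "spin": 0},
    {"dx": 0, "dy": 0, "dz": 2, "spin": 0},
    {"dx": 0, "dy": 0, "dz": 1.5, "spin": 0},
    {"dx": 0, "dy": 0, "dz": 1, "spin": 0},
    {"dx": 0, "dy": 0, "dz": 0.5, "spin": 0},
    {"dx": 0, "dy": 0, "dz": 0.3, "spin": 0},
    {"dx": 0, "dy": 0, "dz": 0, "spin": 0},
    {"dx": 0, "dy": 0, "dz": 0, "spin": 0},
  ],
)

```text
time: 4.2
ee_pos: [0.4678, 0.2087, 0.2073]
eef_rot: [0.979, 0.204, 0.0, -0.0]
ft_force: [0.4, -0.4, -0.1]
width: 0.0596
grip_force: 0.0
```

```bash
python3 go.py .4685 .2088 .040
```

```text
t 4.2 grasp pt [0.468  0.2087 0.0433] toolz [ 8.e-04  2.e-04 -1.e+00] q7 [ 0.06  0.37 -0.65  1.93  0.28  0.93 -1.88] w 0.059648204864283697 0.0 [ 0.39 -0.41 -0.06]
cm [0.05 0.02 0.33]
```

Request:
move_arm(
  steps=[
    {"dx": 0.05, "dy": 0, "dz": 0.3, "spin": 0},
    {"dx": 0, "dy": 0, "dz": 0, "spin": 0},
    {"dx": 0, "dy": 0, "dz": 0, "spin": 0},
  ],
)

```text
time: 4.5
ee_pos: [0.4681, 0.2088, 0.2038]
eef_rot: [0.979, 0.204, 0.0, 0.0]
ft_force: [0.3, -0.8, -0.3]
width: 0.0602
grip_force: 0.0
```

Request:
move_arm(
  steps=[
    {"dx": 0, "dy": 0, "dz": 0, "spin": 0},
    {"dx": 0, "dy": 0, "dz": 0, "spin": 0},
    {"dx": 0, "dy": 0, "dz": 0, "spin": 0},
    {"dx": 0, "dy": 0, "dz": 0, "spin": 0},
    {"dx": 0, "dy": 0, "dz": 0, "spin": 0},
    {"dx": 0, "dy": 0, "dz": 0, "spin": 0},
    {"dx": 0, "dy": 0, "dz": 0, "spin": 0},
    {"dx": 0, "dy": 0, "dz": 0, "spin": 0},
  ],
  claw=1,
  squeeze=30,
)

```text
time: 5.3
ee_pos: [0.4681, 0.2087, 0.2037]
eef_rot: [0.979, 0.204, 0.0, 0.0]
ft_force: [0.7, -0.6, 0.4]
width: 0.0215
grip_force: 30.0
```

```bash
python3 go.py .4685 .2088 .12
```

```text
t 5.3 grasp pt [0.4681 0.2087 0.0397] toolz [ 1.e-04 -1.e-04 -1.e+00] q7 [ 0.06  0.38 -0.65  1.93  0.28  0.92 -1.89] w 0.02151447285087321 30.000201291404665 [ 0.66 -0.64  0.37]
cm [ 0.04  0.01 -8.03]
```

Gripped at 21.5 mm, which matches the 22 mm knob. Lift 9 cm and check.

Request:
move_arm(
  steps=[
    {"dx": 0, "dy": 0, "dz": -0.4, "spin": 0},
    {"dx": 0, "dy": 0, "dz": -0.8, "spin": 0},
    {"dx": 0, "dy": 0, "dz": -1.3, "spin": 0},
    {"dx": 0, "dy": 0, "dz": -1.5, "spin": 0},
    {"dx": 0, "dy": 0, "dz": -1.5, "spin": 0},
    {"dx": 0, "dy": 0, "dz": -1.5, "spin": 0},
    {"dx": 0, "dy": 0, "dz": -1.2, "spin": 0},
    {"dx": 0, "dy": 0, "dz": -0.8, "spin": 0},
    {"dx": 0, "dy": 0, "dz": 0, "spin": 0},
    {"dx": 0, "dy": 0, "dz": 0, "spin": 0},
  ],
)

```text
time: 6.3
ee_pos: [0.468, 0.2086, 0.2934]
eef_rot: [0.979, 0.204, -0.0, 0.0]
ft_force: [-0.1, -1.1, -2.9]
width: 0.0211
grip_force: 30.0
```

```bash
python3 go.py .6486 .2069 .13; python3 - <<'E'
from bench import imaging
from h import *
o=[]
for n,u,v in(("scene",250,150),("top",80,100)):
    c=imaging.camera(n); np.savez(n+"1.npz",**c);o.append(cv2.resize(c["img"][v:v+240,u:u+240,::-1],(400,400)))
    k=blob(c,(307,350) if n=="scene" else (172,167));print(n,*circ(ray(c,k,.06),.04))
cv2.imwrite("pics/lift.png",np.hstack(o))
E
```

```text
t 6.3 grasp pt [0.4679 0.2086 0.1294] toolz [-3.e-04 -3.e-04 -1.e+00] q7 [ 0.11  0.25 -0.69  1.86  0.18  1.09 -1.81] w 0.021077153413703587 30.00006473623216 [-0.12 -1.06 -2.95]
cm [16.49  7.38 -0.06]
scene [0.64978658 0.20721731] 0.5678391959798995
top [0.64752129 0.20649   ] 0.5734265734265734
```

View pics/lift.png

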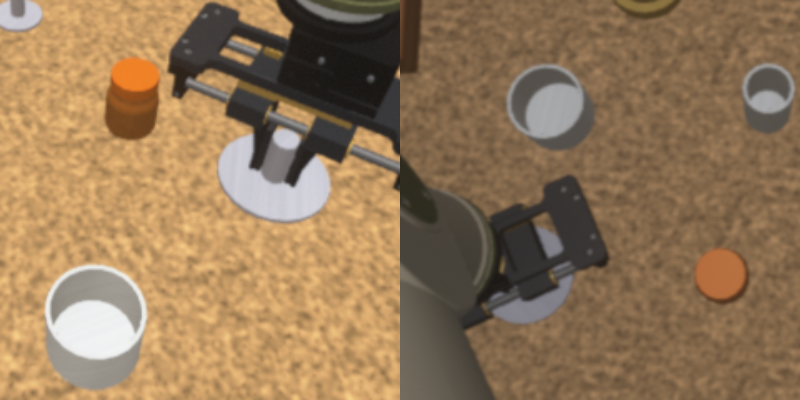

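The cover is lifted and level (disc at crop (275,178) in the scene view) and the cup hasn't moved. Now carry it across.

Request:
move_arm(
  steps=[
    {"dx": 0.7, "dy": 0.3, "dz": 0, "spin": 0},
    {"dx": 1.5, "dy": 0.7, "dz": 0, "spin": 0},
    {"dx": 2, "dy": 0.9, "dz": 0, "spin": 0},
    {"dx": 2, "dy": 0.9, "dz": 0, "spin": 0},
    {"dx": 2, "dy": 0.9, "dz": 0, "spin": 0},
    {"dx": 2, "dy": 0.9, "dz": 0, "spin": 0},
    {"dx": 2, "dy": 0.9, "dz": 0, "spin": 0},
    {"dx": 2, "dy": 0.9, "dz": 0, "spin": 0},
    {"dx": 1.5, "dy": 0.7, "dz": 0, "spin": 0},
    {"dx": 0.8, "dy": 0.3, "dz": 0, "spin": 0},
    {"dx": 0, "dy": 0, "dz": 0, "spin": 0},
    {"dx": 0, "dy": 0, "dz": 0, "spin": 0},
  ],
)

```text
time: 7.6
ee_pos: [0.6484, 0.2073, 0.2933]
eef_rot: [0.979, 0.205, -0.001, -0.0]
ft_force: [0.0, 0.7, -2.8]
width: 0.0212
grip_force: 30.0
```

```bash
python3 go.py .6486 .2069 .092; python3 - <<'E'
from bench import imaging
from h import *
o=[]
for n,u,v in(("scene",200,200),("top",60,60)):
    c=imaging.camera(n); o.append(cv2.resize(c["img"][v:v+200,u:u+200,::-1],(400,400)))
    np.savez(n+"2.npz",**c)
cv2.imwrite("pics/over.png",np.hstack(o))
E
```

```text
t 7.6 grasp pt [0.6482 0.2073 0.1293] toolz [-0.001 -0.    -1.   ] q7 [ 0.03  0.6  -0.58  1.4   0.33  1.24 -1.74] w 0.021183151129954073 29.99999737367034 [ 0.05  0.66 -2.84]
cm [0.02 0.06 3.73]
```

View pics/over.png

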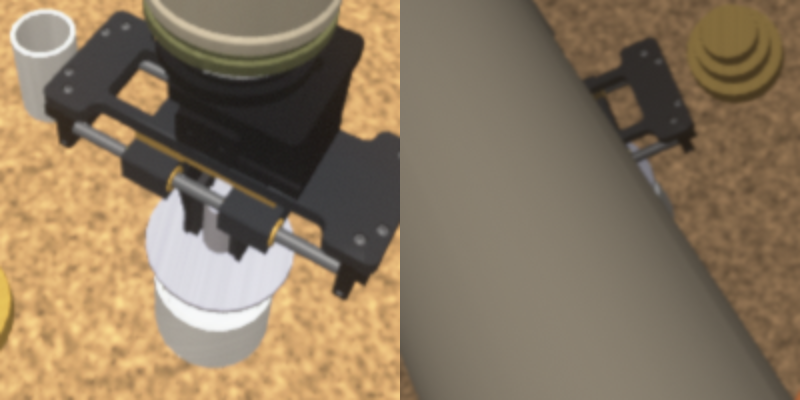

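The cover hangs over the cup (disc centre about crop (220,240), cup below). I'll check the offset by fitting the disc in this view.

```bash
python3 - <<'E'
from h import *
c=np.load("scene2.npz");k=blob(c,(290,335));print(k.min(0),k.max(0))
k=k[k[:,1]>300]; P=ray(c,k,.1033)
print(circ(P,.046))
E
```

```text
[236 260] [413 383]
(array([0.65305721, 0.21982166]), np.float64(0.11042944785276074))
```

Request:
move_arm(
  steps=[
    {"dx": 0, "dy": 0, "dz": 0.5, "spin": 0},
    {"dx": 0, "dy": 0, "dz": 0.7, "spin": 0},
    {"dx": 0, "dy": 0, "dz": 0.7, "spin": 0},
    {"dx": 0, "dy": 0, "dz": 0.4, "spin": 0},
    {"dx": 0, "dy": 0, "dz": 0, "spin": 0},
    {"dx": 0, "dy": 0, "dz": 0, "spin": 0},
  ],
)

```text
time: 8.3
ee_pos: [0.6489, 0.207, 0.2707]
eef_rot: [0.979, 0.204, -0.0, 0.0]
ft_force: [-0.3, 0.3, -2.9]
width: 0.0211
grip_force: 30.0
```

```bash
python3 go.py .6486 .2069 .0907; python3 - <<'E'
from h import *
c=np.load("scene2.npz")
a=np.linspace(0,2*np.pi,361)
for ctr in((.6482,.2073),(.6497,.2072)):
    q=np.array([proj(c,(ctr[0]+.046*np.cos(t),ctr[1]+.046*np.sin(t),.1033)) for t in a]);print(q.min(0),q.max(0))
g=c["img"].astype(int)
for v in(315,318,321):print(v,[(u,g[v,u].tolist()) for u in list(range(268,278))+list(range(342,352))])
print([(v,g[v,310].tolist()) for v in range(345,360)])
E
```

```text
t 8.3 grasp pt [0.6489 0.207  0.1067] toolz [-1.e-04 -0.e+00 -1.e+00] q7 [ 0.02  0.62 -0.58  1.42  0.35  1.2  -1.75] w 0.021095385201855773 29.999931044876575 [-0.3   0.3  -2.88]
cm [-0.03 -0.    1.6 ]
[272.02031896 286.9109678 ] [346.99286396 354.58151697]
[270.95432909 287.402948  ] [345.99500196 355.21192502]
315 [(268, [229, 184, 123]), (269, [221, 174, 117]), (270, [209, 163, 110]), (271, [193, 152, 103]), (272, [174, 143, 112]), (273, [206, 198, 199]), (274, [219, 218, 224]), (275, [219, 219, 225]), (276, [218, 217, 224]), (277, [218, 217, 224]), (342, [128, 127, 129]), (343, [148, 148, 152]), (344, [172, 172, 179]), (345, [189, 186, 191]), (346, [196, 172, 152]), (347, [201, 161, 114]), (348, [199, 156, 104]), (349, [194, 152, 101]), (350, [197, 154, 103]), (351, [210, 164, 109])]
318 [(268, [198, 155, 103]), (269, [183, 143, 96]), (270, [177, 139, 94]), (271, [177, 140, 96]), (272, [175, 146, 116]), (273, [205, 199, 201]), (274, [218, 218, 224]), (275, [217, 216, 224]), (276, [217, 216, 223]), (277, [217, 216, 224]), (342, [161, 159, 158]), (343, [160, 159, 158]), (344, [150,
[... 324 characters left out ...]
]), (274, [218, 217, 223]), (275, [217, 216, 223]), (276, [216, 215, 223]), (277, [218, 217, 225]), (342, [103, 101, 102]), (343, [108, 107, 107]), (344, [117, 115, 116]), (345, [129, 128, 128]), (346, [143, 142, 141]), (347, [155, 154, 153]), (348, [161, 159, 157]), (349, [156, 155, 153]), (350, [146, 144, 143]), (351, [131, 130, 129])]
[(345, [219, 218, 226]), (346, [219, 219, 226]), (347, [219, 219, 226]), (348, [218, 218, 225]), (349, [218, 218, 225]), (350, [219, 219, 226]), (351, [218, 218, 225]), (352, [219, 219, 225]), (353, [218, 217, 225]), (354, [209, 207, 218]), (355, [180, 176, 183]), (356, [202, 201, 202]), (357, [238, 240, 240]), (358, [246, 247, 248]), (359, [246, 247, 248])]
```

The disc edges match the predicted position within 1 px (about 1 mm), so it is centred. Lower slowly.

Request:
move_arm(
  steps=[
    {"dx": 0, "dy": 0, "dz": 0.3, "spin": 0},
    {"dx": 0, "dy": 0, "dz": 0.4, "spin": 0},
    {"dx": 0, "dy": 0, "dz": 0.3, "spin": 0},
    {"dx": 0, "dy": 0, "dz": 0.2, "spin": 0},
    {"dx": 0, "dy": 0, "dz": 0.1, "spin": 0},
    {"dx": 0, "dy": 0, "dz": 0, "spin": 0},
    {"dx": 0, "dy": 0, "dz": 0, "spin": 0},
  ],
)

```text
time: 9.0
ee_pos: [0.649, 0.207, 0.2579]
eef_rot: [0.979, 0.204, 0.0, 0.0]
ft_force: [-0.4, -0.3, -3.5]
width: 0.0216
grip_force: 30.0
```

Request:
move_arm(
  steps=[
    {"dx": 0, "dy": 0, "dz": 0.1, "spin": 0},
    {"dx": 0, "dy": 0, "dz": 0, "spin": 0},
    {"dx": 0, "dy": 0, "dz": 0, "spin": 0},
  ],
)

```text
time: 9.3
ee_pos: [0.6489, 0.207, 0.2567]
eef_rot: [0.979, 0.204, -0.0, 0.0]
ft_force: [0.4, -0.3, -3.2]
width: 0.0212
grip_force: 30.0
```

Request:
move_arm(
  steps=[
    {"dx": 0, "dy": 0, "dz": 0.1, "spin": 0},
    {"dx": 0, "dy": 0, "dz": 0, "spin": 0},
    {"dx": 0, "dy": 0, "dz": 0, "spin": 0},
  ],
)

```text
time: 9.6
ee_pos: [0.6489, 0.207, 0.2557]
eef_rot: [0.979, 0.204, -0.0, 0.0]
ft_force: [-0.3, 0.0, -1.4]
width: 0.0213
grip_force: 30.0
```

Request:
move_arm(
  steps=[
    {"dx": 0, "dy": 0, "dz": 0.05, "spin": 0},
    {"dx": 0, "dy": 0, "dz": 0, "spin": 0},
    {"dx": 0, "dy": 0, "dz": 0, "spin": 0},
  ],
)

```text
time: 9.9
ee_pos: [0.6489, 0.207, 0.2552]
eef_rot: [0.979, 0.204, 0.0, 0.0]
ft_force: [1.1, 0.1, -2.4]
width: 0.0212
grip_force: 30.0
```

Request:
move_arm(
  steps=[
    {"dx": 0, "dy": 0, "dz": 0.03, "spin": 0},
    {"dx": 0, "dy": 0, "dz": 0, "spin": 0},
    {"dx": 0, "dy": 0, "dz": 0, "spin": 0},
  ],
)

```text
time: 10.2
ee_pos: [0.6489, 0.207, 0.2549]
eef_rot: [0.979, 0.204, 0.0, 0.0]
ft_force: [-0.1, 0.9, -2.7]
width: 0.0214
grip_force: 30.0
```

Request:
move_arm(
  steps=[
    {"dx": 0, "dy": 0, "dz": 0.03, "spin": 0},
    {"dx": 0, "dy": 0, "dz": 0, "spin": 0},
    {"dx": 0, "dy": 0, "dz": 0, "spin": 0},
  ],
)

```text
time: 10.5
ee_pos: [0.6489, 0.207, 0.2549]
eef_rot: [0.979, 0.204, 0.0, 0.0]
ft_force: [-1.4, -0.5, 0.2]
width: 0.0213
grip_force: 30.0
```

Request:
move_arm(
  steps=[
    {"dx": 0, "dy": 0, "dz": 0.03, "spin": 0},
    {"dx": 0, "dy": 0, "dz": 0, "spin": 0},
    {"dx": 0, "dy": 0, "dz": 0, "spin": 0},
  ],
)

```text
time: 10.8
ee_pos: [0.6489, 0.2071, 0.2548]
eef_rot: [0.979, 0.204, 0.0, 0.0]
ft_force: [-3.5, -3.0, 5.4]
width: 0.0214
grip_force: 30.0
```

Contact came at grasp height 0.091, as expected. Ease the load off, then reduce the grip and open.

Request:
move_arm(
  steps=[
    {"dx": 0, "dy": 0, "dz": -0.03, "spin": 0},
    {"dx": 0, "dy": 0, "dz": 0, "spin": 0},
    {"dx": 0, "dy": 0, "dz": 0, "spin": 0},
  ],
  squeeze=5,
)

```text
time: 11.1
ee_pos: [0.649, 0.2071, 0.2547]
eef_rot: [0.979, 0.204, 0.0, 0.0]
ft_force: [-1.3, -0.0, 3.7]
width: 0.0219
grip_force: 5.0
```

Request:
move_arm(
  steps=[
    {"dx": 0, "dy": 0, "dz": 0, "spin": 0},
    {"dx": 0, "dy": 0, "dz": 0, "spin": 0},
    {"dx": 0, "dy": 0, "dz": 0, "spin": 0},
    {"dx": 0, "dy": 0, "dz": 0, "spin": 0},
    {"dx": 0, "dy": 0, "dz": 0, "spin": 0},
  ],
  claw=4.5,
)

```text
time: 11.6
ee_pos: [0.6489, 0.207, 0.2546]
eef_rot: [0.979, 0.204, 0.0, 0.0]
ft_force: [0.1, 0.3, -0.2]
width: 0.0438
grip_force: 0.0
```

Request:
move_arm(
  steps=[
    {"dx": 0, "dy": 0, "dz": -0.5, "spin": 0},
    {"dx": 0, "dy": 0, "dz": -1, "spin": 0},
    {"dx": 0, "dy": 0, "dz": -2, "spin": 0},
    {"dx": 0, "dy": 0, "dz": -3, "spin": 0},
    {"dx": 0, "dy": 0, "dz": -3, "spin": 0},
    {"dx": 0, "dy": 0, "dz": -2, "spin": 0},
    {"dx": -2, "dy": 2, "dz": 0, "spin": 0},
    {"dx": -3, "dy": 3, "dz": 0, "spin": 0},
    {"dx": -3, "dy": 3, "dz": 0, "spin": 0},
    {"dx": -3, "dy": 3, "dz": 0, "spin": 0},
    {"dx": -3, "dy": 3, "dz": 0, "spin": 0},
    {"dx": -2, "dy": 2, "dz": 0, "spin": 0},
  ],
)

```text
time: 12.8
ee_pos: [0.5654, -0.0066, 0.3708]
eef_rot: [0.979, 0.203, 0.0, 0.001]
ft_force: [-0.1, -1.1, 0.4]
width: 0.0453
grip_force: 0.0
```

Request:
move_arm(
  steps=[
    {"dx": -1, "dy": 3, "dz": 0, "spin": 0},
    {"dx": -1, "dy": 3, "dz": 0, "spin": 0},
    {"dx": -1, "dy": 3, "dz": 0, "spin": 0},
    {"dx": -1, "dy": 3, "dz": 0, "spin": 0},
    {"dx": 0, "dy": 0, "dz": 0, "spin": 0},
    {"dx": 0, "dy": 0, "dz": 0, "spin": 0},
  ],
)

```text
time: 13.4
ee_pos: [0.5777, -0.13, 0.3704]
eef_rot: [0.979, 0.204, 0.0, 0.0]
ft_force: [0.4, 1.2, -0.6]
width: 0.0452
grip_force: 0.0
```

```bash
python3 - <<'E'
from bench import imaging
from h import *
o=[]
for n,u,v in(("scene",200,220),("top",80,80)):
    c=imaging.camera(n); np.savez(n+"3.npz",**c);o.append(cv2.resize(c["img"][v:v+200,u:u+200,::-1],(400,400)))
    k=blob(c,(297,335) if n=="scene" else (172,167));print(n,k.min(0),k.max(0),"disc",*circ(ray(c,k,.065),.046))
cv2.imwrite("pics/done.png",np.hstack(o))
E
```

```text
scene [273 303] [343 383] disc [0.64967362 0.20819757] 0.6713615023474179
top [139 134] [196 189] disc [0.64771093 0.20721584] 0.6832298136645962
```

View pics/done.png

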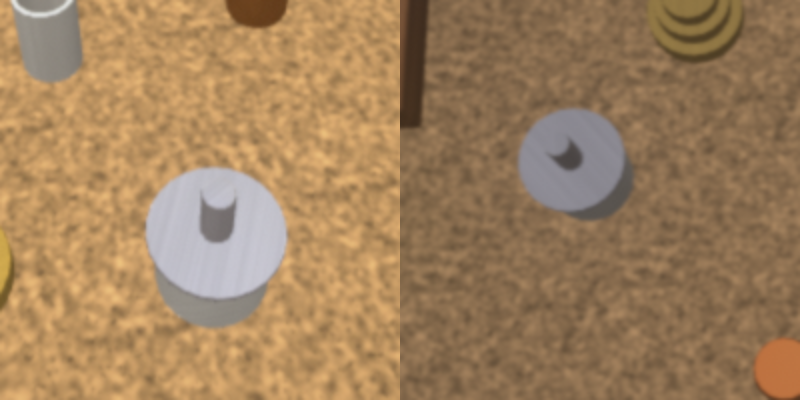

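The cover sits level on the cup (disc at crop (217,232) in the scene view). It is within about 1 mm of the cup's axis in both views, and the gripper is clear.

```bash
python3 -c "from bench import job; print(job.close_job())"
```

```text
the job is handed in; nothing more can be done
None
```

The larger cover is set level on the wide cup, centred to about 1 mm in both camera views; it was lowered gently, the gripper is clear, and the job was handed in at about 13.5 s (the verdict was not shown).

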